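# Loosen the left-hand nut of the honing wheel

### The arm

A 6-joint arm with a two-finger parallel gripper is mounted at the origin on the work surface. World frame = base frame: x ahead of the robot, y to its left, z up, the work surface at z = 0. Lengths are in mm, angles in rad, forces in N, time in s.
With the tool pointing down it reaches from about 250 to 800 mm from the base axis. Payload 8.5 kg.
Tool frame: the origin (TCP) lies at the very end of the fingers, on their centre line; the grasp point (between the pads) lies 19 mm behind it (bot.pinch_z is the distance from the TCP to the grasp point, in mm); z points along the fingers, y is the direction in which the jaws open and shut (so a half turn about z gives the same grasp; the last joint's range is limited). The gripper opens to 85 mm and grips with 20 to 120 N. Pads are 22 mm wide; open, the fingers measure 114 mm over their backs; the gripper's body (76 mm by 85 mm) begins 54 mm behind the grasp point. The pads swing forward as they close: fully open they stand 13 mm farther back than shut.
Start: joints at [-1.293, 0.238, -0.013, 1.319, 0, 1.571], TCP at [143.962, -504.83, 231.276] pointing down, gripper open.
Joint ranges: [-2.66, 2.66], [-1.03, 1.9], [-1.14, 1.46], [-1.82, 2.27], [-1.45, 1.34], [-3.14, 3.14]. Speed limits (rad/s): [2.22, 2.22, 2.79, 3.14, 3.14, 3.14].

### API

Orientations are given as a rotation vector (axis times angle).
In Python, from bench import monitor, eyes, bot gives the robot as it stands.
- The arm moves only by the tool arm_command, never from a script. Its argument "increments" is a list of rows, each a list of 4 numbers: the shift along the world's x, y, z in mm, then the turn about the world's z in degrees. In form: [[tx, ty, tz, turn], ...]. A call has exactly 10 rows; each row shifts and turns the pose as measured when the row begins; what a row does not reach is not made up. A row lasts 1/12 s, in which the tool goes at most 41.7 mm and 7.16 degrees, less where a joint would pass 70% of its speed; a pose out of reach is approached as far as the arm can. A call with a gripper value outside its range is refused whole. "gripper" is the finger opening in mm, from 0 to 85.4, set as the call begins (left out, the last holds). The fingers move at their own pace and stop on an object; the grip force is fixed at half the most. Time passes only in rows, so rows that do not move let the fingers close, or fill a call up. It gives the time, the measured TCP pose, the force and the opening at its end, in the units of the state.
- monitor.read_state(): the state, without advancing time (a new reading comes with each control period).
- eyes.snapshot(name): name is "scene" or "top" or "wrist"; returns a dict with "frame" (384x512x3 uint8, red, green, blue), "fx", "fy", "cx", "cy" (pixels), "rvec" (rotation vector, rad) and "tvec" (3), from world to camera coordinates, as OpenCV has them. Camera axes: x right, y down, z forward; pixel columns grow to the right and rows downward; lengths in mm; the calibration is good to about 2 mm. A picture is of the moment at which its call begins. There is no depth.
- bot.sign_off(): hands the job in, once; it reports no verdict.
The state is a dict: "clock": time; "joint_pos": joint angles; "joint_vel": joint speeds; "tau": joint torques, N m; "position": TCP position; "orientation": TCP orientation; "ft_force": force on the tool from outside, world axes, zero at the start; "wrist_torque": the same for the moment, N m; "width": opening from 0.0 (shut) to 1.0 (fully open).
Only numpy, scipy, OpenCV 4.12 (cv2) and the standard library are available. Lean on these libraries where they do the work, as an engineer would, in place of code of your own. Each camera call takes 0.05 s, during which the arm holds its last target.

### The job

The honing wheel on the gouge sharpening machine has to come off for a change, so loosen the wing nut at the centre of the wheel by about a quarter turn. It has a left-hand thread: it loosens clockwise seen from above, and the usual direction only tightens it, so do not turn it that way. Leave the wing nut of the wooden holding jig as it is.

Things in the scene. Friction and masses are not known exactly. Their poses are not given: they have to be found in the camera images.
- honer_nut_grip (a point): Centre of the wings of the steel wing nut in the middle of the flat round honing wheel (150 mm across, leather top, on a grey motor housing 210 x 170 mm; the wheel is locked). 157 mm above the table, on the nut's axis. Wings: 68 mm long along x, 14 mm thick along y, 28 mm tall, the wheel 34 mm below this point, a stud end 21 mm above it. x turns with the wings, z is up.
- honer_nut (a joint): Turn of the honing wheel's nut, rad. At the start tight, within 0.08 of 0. Grows clockwise seen from above, which loosens it (left-hand thread), to a stop at 3.0; falls anticlockwise, which tightens it, to a stop at -0.5. Needs about 0.06 N m, stays where it is left, does not rise noticeably.
- jig_nut_grip (a point): Centre of the wings of a wing nut of the same size, with ordinary right-hand thread, that clamps a dark steel strap over a wood block on a low plywood jig board (170 x 130 mm). 82 mm above the table; x along the wings. Not to be turned. Machine and jig stand side by side, either one on the left.
- jig_nut (a joint): Turn of the jig's wing nut, in rad: 0 at the start, grows clockwise seen from above.
Things that resemble listed ones, but are neither listed nor needed, are in the scene too. Of the things that look like the part that bears jig_nut_grip, the smaller one is meant.

How it is judged:
By the outcome, as a careful person would: the job done as asked, in the order asked, and still so for the second after the job is handed in, with the robot touching nothing.
It also fails if it takes over 32 s, if anything falls off the work surface, if the arm or the gripper's body presses on something with over 40 N, if the wrist force passes 120 N, or if a joint passes its speed limit or range.

## Working session

There is one attempt and no reset: what is moved stays moved. The work goes in short steps, Python scripts to look and compute and a tool call to move; the robot and the scene stay as the last step left them, time stands still between calls to the robot, and variables do not carry over. Pictures are saved under pics/ and viewed, and the job is handed in when it is done.

Besides the shell and the picture viewer there is one more tool, called after "Request:" by a JSON object that holds its "fn" and its "kwargs". arm_command: Moves the arm, as the interface text tells. Its arguments: {"type":"object","properties":{"increments":{"type":"array","items":{"type":"array","items":{"type":"number"}}},"gripper":{"type":"number"}},"required":["increments"]}

```bash
mkdir -p pics
cat > h.py <<'E'
import numpy as np, cv2
from bench import monitor, eyes, bot
def snap(n,f):
    s=eyes.snapshot(n); np.savez('pics/'+f+'.npz',**s); cv2.imwrite('pics/'+f+'.png',s['frame'][:,:,::-1]); return s
def load(f): return dict(np.load('pics/'+f+'.npz'))
def ray(s,u,v):
    R=cv2.Rodrigues(np.array(s['rvec'],float))[0]; t=np.array(s['tvec'],float).ravel()
    d=R.T@np.array([(u-s['cx'])/s['fx'],(v-s['cy'])/s['fy'],1.]); return -R.T@t, d/np.linalg.norm(d)
def plane(s,u,v,z):
    c,d=ray(s,u,v); return c+d*(z-c[2])/d[2]
def tri(s1,p1,s2,p2):
    A=np.zeros((3,3));b=np.zeros(3);L=[]
    for s,p in((s1,p1),(s2,p2)):
        c,d=ray(s,*p);M=np.eye(3)-np.outer(d,d);A+=M;b+=M@c;L.append((c,d))
    x=np.linalg.solve(A,b); return x,[float(np.linalg.norm(np.cross(x-c,d))) for c,d in L]
def proj(s,P):
    return cv2.projectPoints(np.array([P],float),np.array(s['rvec'],float),np.array(s['tvec'],float),np.array([[s['fx'],0,s['cx']],[0,s['fy'],s['cy']],[0,0,1.]]),None)[0].ravel()
E
python3 - <<'E'
from h import *
for n in('scene','top','wrist'):
    s=snap(n,n+'0'); print(n,ray(s,256,192))
print(monitor.read_state())
a=cv2.imread('pics/scene0.png');
E
```

```text
scene (array([1237.27361975,  307.4511979 ,  822.7477278 ]), array([-0.7068785 , -0.35116357, -0.61400891]))
top (array([ 335.28478982,  -87.55000318, 1192.86834036]), array([ 0.04678146,  0.01870098, -0.99873008]))
wrist (array([ 214.33167287, -484.88478465,  374.15266841]), array([-0.27853777, -0.08620277, -0.9565489 ]))
{'clock': 0.15, 'joint_pos': array([-1.29299557e+00,  2.38672210e-01, -1.40209261e-02,  1.31919837e+00,
        1.89893117e-05,  1.57079067e+00]), 'joint_vel': array([ 3.77964263e-05, -1.59373653e-04,  1.72810372e-03, -1.01434673e-03,
       -1.27524839e-03,  8.87228713e-04]), 'tau': array([-1.04974573e-03, -5.39077735e+01,  3.46598876e+01,  1.44203528e-02,
       -1.65897887e-05, -1.66004145e-05]), 'position': array([ 143.90072604, -504.58420245,  230.82541845]), 'orientation': array([-3.11025746e+00, -4.34824841e-01,  2.08564984e-04]), 'ft_force': array([ 0.09090828, -1.04316439,  1.02408332]), 'wrist_torque': array([ 0.05295165, -0.03078247, -0.0038659 ]), 'width': 0.9988188584782647}
```

View pics/scene0.png

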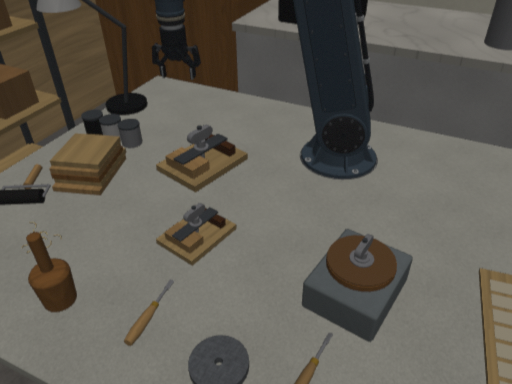

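View pics/top0.png

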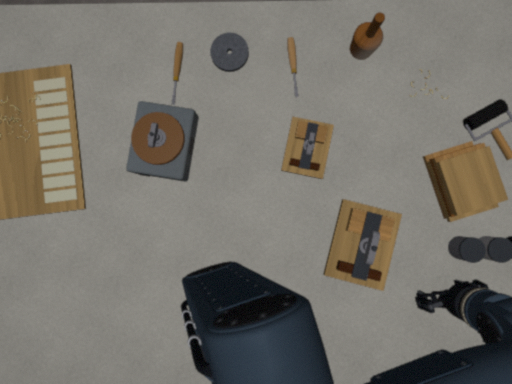

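View pics/wrist0.png

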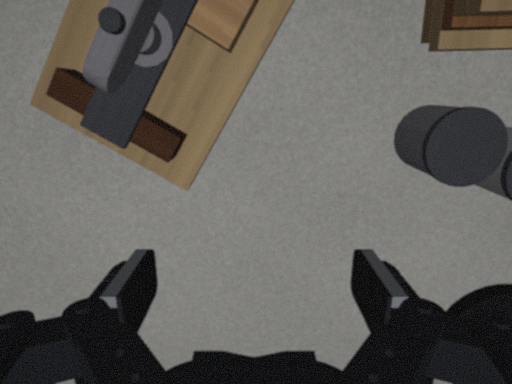

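Scene and top show one honing machine: scene (362,260), top (160,138). There are two jig boards, the smaller at top (308,147) / scene (198,232) and a larger one at top (363,245). The machine's nut, on the round leather wheel, is the one to turn. Both jigs must stay untouched. Next is the enlarged crop to confirm this.

Run:
```python
import cv2,numpy as np
a=cv2.imread('pics/scene0.png')[220:330,295:425]; b=cv2.imread('pics/top0.png')[95:190,115:210]
a=cv2.resize(a,None,fx=3.6,fy=3.6,interpolation=cv2.INTER_CUBIC); b=cv2.resize(b,(330,330),interpolation=cv2.INTER_CUBIC)
o=np.zeros((400,800,3),np.uint8); o[:a.shape[0],:a.shape[1]]=a[:400]; o[:330,470:800]=b
cv2.imwrite('pics/crop0.png',o)
```

```text
(no output)
```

View pics/crop0.png

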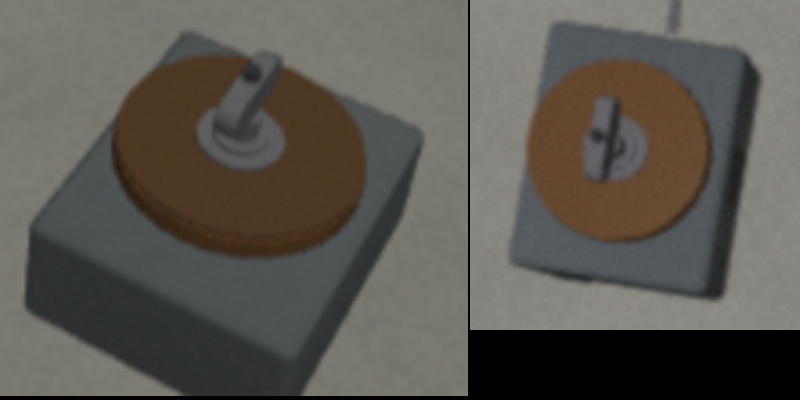

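The crop confirms it: a grey wing nut with a dark stud end (scene ~(365,240), top ~(152,133)) on the leather wheel of the grey housing.

Run:
```python
from h import *
s=load('scene0');t=load('top0')
print('stud',tri(s,(365,240),t,(151.8,133.3)))
# wheel by leather mask
for n,S in(('top',t),):
    hsv=cv2.cvtColor(S['frame'],cv2.COLOR_RGB2HSV); m=cv2.inRange(hsv,(3,100,40),(18,255,255))
    k,l,st,c=cv2.connectedComponentsWithStats(m)
    for i in range(1,k):
        if st[i,4]>300: print(st[i],c[i],plane(S,*c[i],123))
    i=l[150,170]; cn=cv2.findContours((l==i).astype(np.uint8),0,2)[0][0]; e=cv2.fitEllipse(cv2.convexHull(cn)); print(e,plane(S,*e[0],120))
p=plane(t,154.4,123.8,171);q=plane(t,151,146.8,171);print('wing',p,q,np.linalg.norm(p-q),np.degrees(np.arctan2(*(p-q)[1::-1])),(p+q)/2)
print('corners',[plane(t,115+x/3.474,95+y/3.474,85).round() for x,y in((85,22),(275,50),(42,262),(250,296))])
```

```text
stud (array([541.5431633 , 210.78266241, 173.99043015]), [1.3396314216079566, 1.3396314216079837])
[351  13  33  41 767] [367.40026076  34.6779661 ] [ 826.84809319 -383.55020998  123.        ]
[   0   65   85  154 4105] [ 24.59342266 148.38367844] [512.64076003 584.92310262 123.        ]
[ 63  72  20 119 542] [ 73.2896679  131.54612546] [559.31455105 447.11885237 123.        ]
[ 132  113   52   51 1738] [157.71058688 138.34752589] [537.80443859 207.51789913 123.        ]
[ 282  118   51   60 1397] [307.22047244 147.16535433] [ 509.31107845 -210.61776705  123.        ]
[ 424  142   83   79 3371] [463.90744586 178.67457728] [ 418.50006389 -638.70138517  123.        ]
[ 325  201   76   89 2739] [362.19459657 243.04928806] [ 243.76990915 -357.40149813  123.        ]
((157.36846923828125, 137.93255615234375), (51.4514274597168, 51.73834991455078), 72.349365234375) [539.55883509 209.32293248 120.        ]
wing [568.20987191 203.54636295 171.        ] [506.05156504 212.15573239 171.        ] 62.75170400299224 -7.8857030420806575 [537.13071847 207.85104767 171.        ]
corners [array([655., 273.,  85.]), array([629., 112.,  85.]), array([452., 306.,  85.]), array([422., 132.,  85.])]
```

The nut is at about (540, 209), with the wings at about -8° to world x. The triangulated stud top is 174 mm, against 178 in the text, and the wheel centre agrees. I'll move above the nut, turning the jaws to lie across the wings.

Request:
{"fn": "arm_command", "kwargs": {"increments": [[18,32,8,7],[18,32,8,7],[18,32,8,7],[18,32,8,7],[18,32,8,7],[18,32,8,7],[18,32,8,7],[18,32,8,7],[18,32,8,7],[18,32,8,7]], "gripper": 85}}

```text
clock: 0.98
position: [323.6, -174.3, 309.0]
orientation: [-2.27, -2.165, 0.007]
ft_force: [1.3, -1.3, -0.6]
width: 0.998
```

Request:
{"fn": "arm_command", "kwargs": {"increments": [[19,35,0,7],[19,35,0,7],[19,35,0,7],[19,35,0,7],[19,35,0,7],[19,35,0,7],[19,35,0,7],[19,35,0,7],[19,35,0,7],[19,35,0,7]]}}

```text
clock: 1.82
position: [516.7, 194.9, 311.1]
orientation: [0.573, 3.086, -0.004]
ft_force: [0.9, -0.4, -1.0]
width: 0.994
```

Request:
{"fn": "arm_command", "kwargs": {"increments": [[10,17,0,7],[10,17,0,7],[0,0,0,0],[0,0,0,0],[0,0,0,0],[0,0,0,0],[0,0,0,0],[0,0,0,0],[0,0,0,0],[0,0,0,0]]}}

```text
clock: 2.65
position: [538.0, 235.3, 307.3]
orientation: [-0.182, -3.135, 0.006]
ft_force: [-0.5, 0.5, -0.4]
width: 0.995
```

Run:
```python
from h import *
s=snap('wrist','w1'); st=monitor.read_state(); print(st['position'],st['orientation'],st['joint_pos'],st['ft_force'])
print(proj(s,(540,209.5,157)),proj(s,(540,209.5,178)))
```

```text
[538.06208411 235.25344611 307.34244048] [-0.18159087 -3.13524926  0.00575458] [ 0.41362698  0.34180397  0.32553745  1.55715986 -0.00277266  0.52933959] [-0.11281795 -0.03929829 -0.6731756 ]
[227.3630898  181.65253003] [225.39575337 188.05965154]
```

View pics/w1.png

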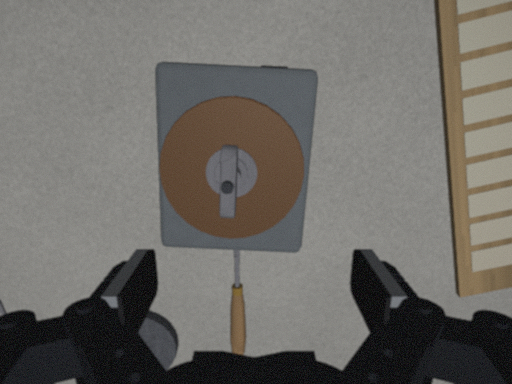

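The wrist view shows the wing nut with its stud at (227,187), against a prediction of (225,188). The wings run from about (230,146) to (227,217). A chisel lies beyond the housing, clear of it.

Run:
```python
from h import *
w=load('w1');t=load('top0');s=load('scene0')
g=cv2.resize(w['frame'][90:250,150:320,::-1],None,fx=3.5,fy=3.5,interpolation=cv2.INTER_CUBIC);cv2.imwrite('pics/w1c.png',g)
print(tri(w,(227,187),t,(151.8,133.3)),tri(w,(227,187),s,(365,240)))
print(plane(w,227,187,178))
p=plane(w,229.5,147,171);q=plane(w,227.5,217,171);print(p,q,np.linalg.norm(p-q),np.degrees(np.arctan2(*(q-p)[1::-1])),(p+q)/2)
hsv=cv2.cvtColor(w['frame'],cv2.COLOR_RGB2HSV); m=cv2.inRange(hsv,(3,100,40),(18,255,255))
k,l,st,c=cv2.connectedComponentsWithStats(m);i=l[150,190];cn=cv2.findContours((l==i).astype(np.uint8),0,2)[0][0];e=cv2.fitEllipse(cv2.convexHull(cn));print(e,plane(w,*e[0],120))
```

```text
(array([541.88171834, 210.22325788, 170.83173503]), [0.669340775129197, 0.6693407751291793]) (array([540.38030489, 211.20048013, 173.65650253]), [0.7249711678203283, 0.724971167820335])
[539.22313227 210.99369641 178.        ]
[506.54214648 217.12704716 171.        ] [569.04520613 206.70207783 171.        ] 63.36649312739035 -9.469272493443572 [537.7936763 211.9145625 171.       ]
((231.30506896972656, 166.8001251220703), (139.94122314453125, 142.76063537597656), 113.87552642822266) [534.52485888 211.32031302 120.        ]
```

View pics/w1c.png

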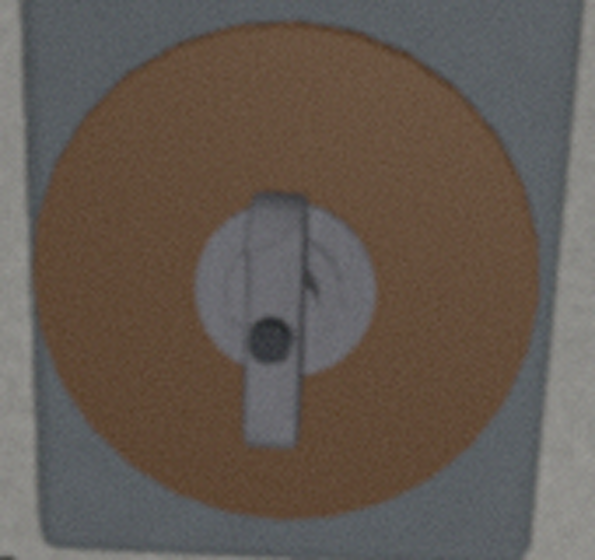

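Request:
{"fn": "arm_command", "kwargs": {"increments": [[1,-12,0,-2],[0.5,-12,0,-1.5],[0,-1,-20,0],[0,0,-25,0],[0,0,-25,0],[0,0,-20,0],[0,0,-10,0],[0,0,0,0],[0,0,0,0],[0,0,0,0]]}}

```text
clock: 3.53
position: [539.8, 200.0, 206.6]
orientation: [0.311, 3.122, -0.004]
ft_force: [0.4, -0.3, 1.1]
width: 0.992
```

Run:
```python
from h import *
s=snap('wrist','w2'); st=monitor.read_state(); o=st['orientation'];print(st['position'],o,2*np.degrees(np.arctan(o[1]/o[0]))-90)
print(proj(s,(539.5,210.5,178)))
```

```text
[539.99878675 200.11107115 206.93554797] [ 0.31028126  3.12161009 -0.00385111] 78.64713854991436
[273.36732576 225.6091796 ]
```

View pics/w2.png

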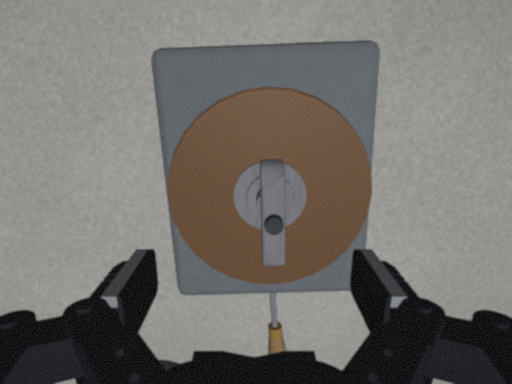

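The stud is at (274,225) as predicted, so the position is confirmed; I still need to shift y by +10. A quick check of height and wing angle from the two wrist views comes first.

Run:
```python
from h import *
w=load('w1');v=load('w2')
print(tri(w,(227,187),v,(274,225)))
c=v['frame'][150:275,235:310,::-1];cv2.imwrite('pics/w2c.png',cv2.resize(c,None,fx=4.5,fy=4.5,interpolation=cv2.INTER_CUBIC))
```

```text
(array([539.33424418, 210.92840585, 177.65995033]), [0.02900471774743684, 0.029004717747397483])
```

View pics/w2c.png

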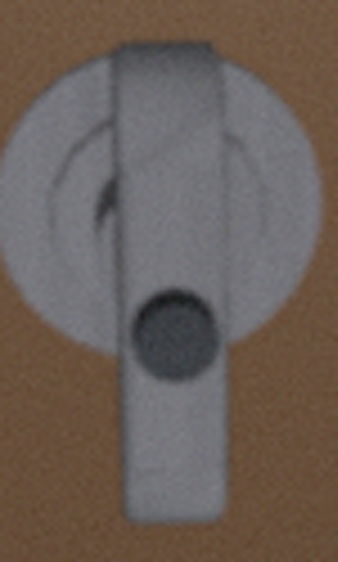

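Run:
```python
from h import *
v=load('w2')
p=plane(v,235+165/4.5,150+70/4.5,171);q=plane(v,235+176/4.5,150+515/4.5,171);print(p,q,np.linalg.norm(p-q),np.degrees(np.arctan2(*(q-p)[1::-1])),(p+q)/2)
```

```text
[507.24996444 215.82981747 171.        ] [567.48130189 206.22272381 171.        ] 60.99270661627407 -9.062523139114619 [537.36563317 211.02627064 171.        ]
```

The stud top triangulates to 177.7 mm (expected 178), so the axis is at (539.3, 210.9) and the wings at -9.1°. I'll centre y and descend.

Request:
{"fn": "arm_command", "kwargs": {"increments": [[0,4,0,1],[0,4,0,0.5],[0,0,0,0],[0,0,-12,0],[0,0,-12,0],[0,0,-12,0],[0,0,-12,0],[0,0,-6,0],[0,0,0,0],[0,0,0,0]]}}

```text
clock: 4.42
position: [543.3, 212.0, 157.3]
orientation: [0.26, 3.116, 0.004]
ft_force: [0.0, -0.5, 0.7]
width: 0.996
```

Run:
```python
from h import *
s=snap('wrist','w3'); st=monitor.read_state(); o=st['orientation'];print(st['position'],o,2*np.degrees(np.arctan(o[1]/o[0]))-90,st['ft_force'])
```

```text
[543.35150085 212.01826162 157.42197224] [0.25959724 3.1157127  0.00457408] 80.47437803466445 [-0.15141265  0.46083011 -1.11349893]
```

Request:
{"fn": "arm_command", "kwargs": {"increments": [[-2,-0.5,-6,0],[-2,-0.5,-6,0],[0,0,-4,0],[0,0,0,0],[0,0,0,0],[0,0,0,0],[0,0,0,0],[0,0,0,0],[0,0,0,0],[0,0,0,0]]}}

```text
clock: 5.3
position: [540.2, 211.3, 142.4]
orientation: [0.259, 3.112, 0.007]
ft_force: [-0.8, -0.2, -0.4]
width: 0.994
```

Run:
```python
from h import *
s=snap('wrist','w4'); st=monitor.read_state(); o=st['orientation'];print(st['position'],o,2*np.degrees(np.arctan(o[1]/o[0]))-90,st['ft_force'])
```

```text
[540.19165271 211.37672628 142.36976709] [0.25940314 3.11219918 0.00722052] 80.47077082587958 [ 0.28852094  0.26601066 -0.11189182]
```

View pics/w4.png

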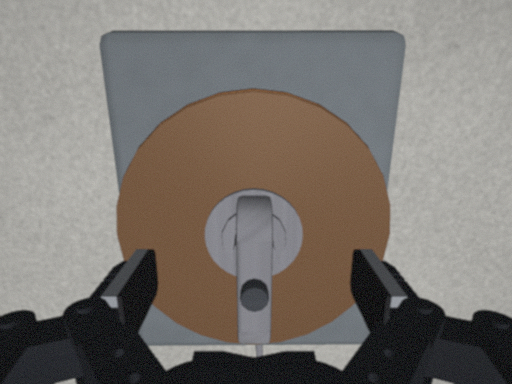

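The wing sits centred between the jaws (stud at (254,294)) and is aligned with them. The pads are at about 161 mm, within the wing height of 143–171. Closing.

Request:
{"fn": "arm_command", "kwargs": {"increments": [[0,0,0,0],[0,0,0,0],[0,0,0,0],[0,0,0,0],[0,0,0,0],[0,0,0,0],[0,0,0,0],[0,0,0,0],[0,0,0,0],[0,0,0,0]], "gripper": 5}}

```text
clock: 6.18
position: [540.4, 211.4, 143.1]
orientation: [0.259, 3.111, 0.007]
ft_force: [0.4, -0.9, 1.6]
width: 0.154
```

Run:
```python
from h import *
s=snap('wrist','w5'); st=monitor.read_state(); o=st['orientation'];print(st['position'],o,2*np.degrees(np.arctan(o[1]/o[0]))-90,st['ft_force'],st['wrist_torque'],st['width']*85.4)
```

```text
[540.39243257 211.3270497  143.07203712] [0.25926665 3.11129389 0.00692056] 80.47300332161626 [-1.19522594 -0.29540495  0.54105459] [-0.25447423  0.07206083 -0.0132988 ] 12.796546127908702
```

View pics/w5.png

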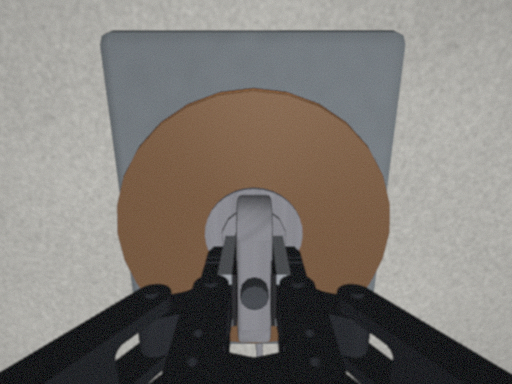

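Gripped at about 13 mm, with the wing centred at (254,280) and low forces. Now turning clockwise (negative about z).

Request:
{"fn": "arm_command", "kwargs": {"increments": [[0,0,0,-2],[0,0,0,-3],[0,0,0,-3],[0,0,0,-3],[0,0,0,-3],[0,0,0,-3],[0,0,0,-3],[0,0,0,-3],[0,0,0,-3],[0,0,0,-2]]}}

```text
clock: 7.07
position: [540.4, 211.3, 143.1]
orientation: [1.035, 2.945, -0.002]
ft_force: [-0.1, -0.5, 1.0]
width: 0.15
```

Run:
```python
from h import *
s=snap('wrist','w6'); st=monitor.read_state(); o=st['orientation'];print(st['position'],o,2*np.degrees(np.arctan(o[1]/o[0]))-90,st['ft_force'],st['wrist_torque'],st['width']*85.4)
```

```text
[540.38080387 211.3567041  143.07938479] [ 1.03770043e+00  2.94402878e+00 -1.52912728e-03] 51.1673052805603 [-0.03531768  0.15216159  1.45178152] [-0.16415364  0.18415468 -0.05266667] 12.819726664899749
```

View pics/w6.png

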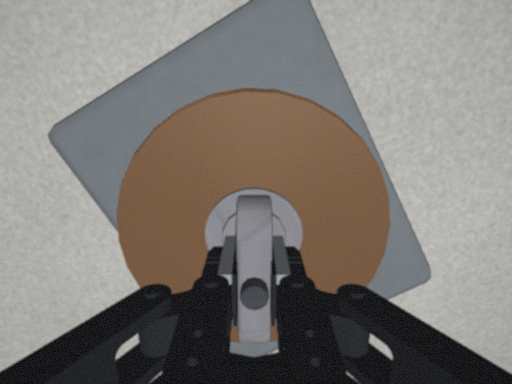

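The nut turned 29° with the jaws, the wing is still square in them, and forces are negligible. About 61° remains.

Request:
{"fn": "arm_command", "kwargs": {"increments": [[0,0,0,-3],[0,0,0,-4],[0,0,0,-4],[0,0,0,-4],[0,0,0,-4],[0,0,0,-4],[0,0,0,-4],[0,0,0,-4],[0,0,0,-3],[0,0,0,0]]}}

```text
clock: 7.95
position: [540.5, 211.4, 143.1]
orientation: [1.877, 2.496, -0.011]
ft_force: [0.1, -0.2, -0.3]
width: 0.153
```

Run:
```python
from h import *
st=monitor.read_state(); o=st['orientation'];print(st['position'],o,2*np.degrees(np.arctan(o[1]/o[0]))-90,st['ft_force'],st['wrist_torque'],st['joint_pos'][5])
```

```text
[540.45817562 211.36809309 143.09710631] [ 1.87657458  2.49649914 -0.01068442] 16.136916058836647 [ 0.1056512  -0.18464606 -0.25569827] [-0.13965613  0.28521003 -0.07087075] 1.6721303198704573
```

Remaining 26°.

Request:
{"fn": "arm_command", "kwargs": {"increments": [[0,0,0,-3],[0,0,0,-3],[0,0,0,-3],[0,0,0,-3],[0,0,0,-3],[0,0,0,-3],[0,0,0,-3],[0,0,0,-3],[0,0,0,-1.5],[0,0,0,0]]}}

```text
clock: 8.78
position: [540.5, 211.3, 143.1]
orientation: [2.377, 2.03, -0.016]
ft_force: [0.4, -0.5, 1.2]
width: 0.153
```

Run:
```python
from h import *
s=snap('wrist','w7');st=monitor.read_state(); o=st['orientation'];print(st['position'],o,2*np.degrees(np.arctan(o[1]/o[0]))-90,st['ft_force'],st['wrist_torque'],st['joint_pos'][5])
```

```text
[540.47531826 211.35226385 143.11568148] [ 2.37567132  2.03186219 -0.01626138] -8.920636958492864 [-0.44220871  0.67850313  1.00200698] [-0.0051398   0.206517   -0.06458272] 2.108815982933143
```

View pics/w7.png

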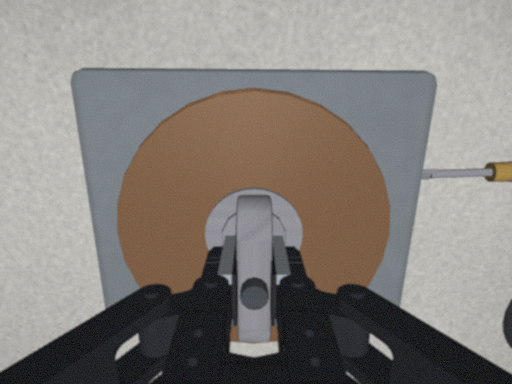

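The nut has turned 89.4° clockwise. I'll open straight, then lift.

Request:
{"fn": "arm_command", "kwargs": {"increments": [[0,0,0,0],[0,0,0,0],[0,0,0,0],[0,0,0,0],[0,0,0,0],[0,0,0,0],[0,0,0,0],[0,0,0,0],[0,0,0,0],[0,0,0,0]], "gripper": 70}}

```text
clock: 9.67
position: [540.5, 211.5, 142.8]
orientation: [2.368, 2.041, -0.016]
ft_force: [0.5, -0.8, -0.3]
width: 0.822
```

Request:
{"fn": "arm_command", "kwargs": {"increments": [[0,0,8,0],[0,0,15,0],[0,0,20,0],[0,0,20,0],[0,0,20,0],[0,0,20,0],[0,0,20,0],[0,0,10,0],[0,0,0,0],[0,0,0,0]]}}

```text
clock: 10.5
position: [538.6, 210.7, 286.4]
orientation: [2.368, 2.041, -0.015]
ft_force: [0.6, -0.7, -0.1]
width: 0.818
```

Run:
```python
from h import *
s=snap('wrist','w8');snap('top','top8');st=monitor.read_state(); print(st['clock'],st['position'],st['ft_force'],st['width'])
a=load('top0')['frame'].astype(int);b=load('top8')['frame'].astype(int)
d=(abs(a-b).max(2)>40).astype(np.uint8);k,l,S,c=cv2.connectedComponentsWithStats(d);print([list(x) for x in S[1:] if x[4]>15])
cv2.imwrite('pics/c8.png',np.hstack([cv2.resize(s['frame'][:,:,::-1],(400,300)),cv2.resize(b[:,:,::-1].astype(np.uint8),(400,300))]))
```

```text
10.6 [538.32882448 210.54753427 285.5146832 ] [-0.03372676 -1.13337157 -0.45276982] 0.8194468219591188
[[np.int32(0), np.int32(0), np.int32(334), np.int32(384), np.int32(57843)], [np.int32(151), np.int32(124), np.int32(9), np.int32(13), np.int32(59)], [np.int32(141), np.int32(130), np.int32(8), np.int32(6), np.int32(36)], [np.int32(152), np.int32(139), np.int32(4), np.int32(8), np.int32(21)], [np.int32(364), np.int32(279), np.int32(148), np.int32(105), np.int32(7567)], [np.int32(207), np.int32(304), np.int32(37), np.int32(18), np.int32(104)], [np.int32(234), np.int32(310), np.int32(25), np.int32(14), np.int32(189)], [np.int32(211), np.int32(322), np.int32(28), np.int32(7), np.int32(89)]]
```

View pics/c8.png

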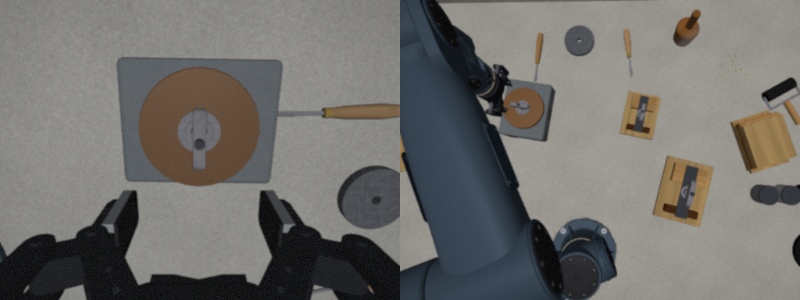

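View pics/w8.png

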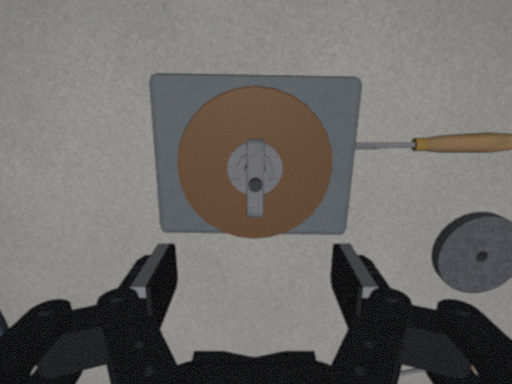

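The jaws are clear of the nut, whose wings now run from (256,141) to (255,216). In the top view nothing changed apart from the arm and the nut.

Run:
```python
from h import *
v=load('w8');p=plane(v,256,143,171);q=plane(v,255.5,216,171);a=np.degrees(np.arctan2(*(q-p)[1::-1]));print(a,'cw turn from -9.1:',-9.1-a,(-9.1-a)%180)
bot.sign_off()
```

```text
-98.7328200436742 cw turn from -9.1: 89.6328200436742 89.6328200436742
the job is handed in; nothing more can be done
```

I loosened the honing wheel's wing nut by about a quarter turn clockwise seen from above, and handed the job in. I gripped it across the wings and turned it in three steps, 89.4° at the gripper. Then I opened the jaws and lifted clear.

- **Turn:** the wings went from -9.1° to -98.7° in the wrist pictures, a turn of 89.6° clockwise. That agrees with the gripper. The jaws were set about half a degree to the loosening side before closing, so gripping did not tighten the nut.
- **Measurements:** the stud top came out at 177.7 mm from two wrist views (text: 178). The earlier fixed-camera estimates were 171–174 mm. One wrist-view fit of the wheel centre was 5 mm off in x; the stud gave the nut's axis instead.
- **Forces and time:** the wrist force readings were below 2 N each time I read them. The job took about 10.6 s of the 32 s.
- **Rest of the scene:** comparing the top views before and after shows no change at the smaller or larger jig, the housing or the loose items visible there. The arm hid the wooden rack at the left edge in the last one. The robot was touching nothing at hand-in.

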